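# Drag a closed parts case into its bench dock and latch it

### The arm

A 6-joint arm with a two-finger parallel gripper is mounted at the origin on a cart in front of the work surface, level with it; the furniture and walls round the work are solid. World frame = base frame: x ahead of the robot, y to its left, z up, the work surface at z = 0. Lengths are in m, angles in rad, forces in N, time in s.
With the tool pointing down it reaches from about 0.375 to 0.975 m from the base axis. Payload 3.8 kg.
Tool frame: the origin (TCP) lies at the very end of the fingers, on their centre line; the grasp point (between the pads) lies 19 mm behind it; z points along the fingers, y is the line along which they close (so a half turn about z gives the same grasp; the last joint's range is limited). The gripper opens to 85 mm and grips with 20 to 120 N. Pads are 22 mm wide; open, the fingers measure 114 mm over their backs; the gripper's body (76 mm by 85 mm) begins 54 mm behind the grasp point. The pads swing forward as they close: fully open they stand 13 mm farther back than shut.
Start: joints at [1.294, 0.264, 1.604, -0, 1.274, -0.037], TCP at [0.16, 0.656, 0.206] pointing down, gripper open.
Joint ranges: [-2.63, 2.63], [-0.94, 2.18], [0.31, 2.57], [-1.31, 4.45], [0, 2.66], [-2.55, 2.55]. Speed limits (rad/s): [2.57, 2.57, 3.14, 3.14, 3.14, 3.14].

### API

Orientations are given as a unit quaternion [w, x, y, z].
In Python, from cell import r gives the robot as it stands.
- The arm moves only by the shell command python3 -m creep 'ROWS' [FORCE]. ROWS is rows parted by semicolons, their numbers by spaces, 1 to 5 of them, each of 7 numbers: the finger opening in m, then dx, dy, dz in m, then a rotation vector rx, ry, rz in rad; each row shifts and turns the commanded pose from where the row before left it, along the tool's axes as they then stand; what a row does not reach is not made up. A row lasts 1/10 s, in which the tool goes at most 0.05 m and 0.15 rad, less where a joint would pass 70% of its speed; a pose out of reach is approached as far as the arm can. The fingers move at their own pace and stop on an object; FORCE is the grip in N (left out, the last holds). Time passes only in rows, so rows that do not move let the fingers close. It prints the time, the measured TCP pose, the force, the opening and the grip force at its end.
- r.get_obs(): the state, without advancing time (a new reading comes with each control period).
- r.get_image(name): name is "scene" or "top" or "wrist"; returns a dict with "image" (400x640x3 uint8, blue, green, red), "fx", "fy", "cx", "cy" (pixels), "position" and "orientation" of the camera in the world. Camera axes: x right, y down, z forward; pixel columns grow to the right and rows downward; lengths in m; the calibration is good to about 2 mm. A picture is of the moment at which its call begins. There is no depth.
- r.finish_job(): hands the job in; it is judged then, once.
The state is a dict: "clock": time; "qpos": joint angles; "qd": joint speeds; "joint_torque": joint torques, N m; "position": TCP position; "tool_rot": TCP orientation; "ft_force": force on the tool from outside, world axes, zero at the start; "torque": the same for the moment, N m; "gripper_width": finger opening in m; "grasp_force": force on a finger pad.
Only numpy, scipy, OpenCV 4.12 (cv2) and the standard library are available. Lean on these libraries where they do the work, as an engineer would, in place of code of your own. Each camera call takes 0.05 s, during which the arm holds its last target. There are 200 camera calls.

### The job

Hook the fingertips behind the far side of the closed parts case and drag it along the bench into the dock, until its near side sits square on both rubber stop pads; these are screwed some millimetres in or out each time, so feel for them. Keep pulling for a good half second so that it presses on the pads with a steady 10 N or so, never 25 N; then let go and swing the dock's arm by its upright peg all the way round behind the case. Do not force the case if it catches on the guides, keep it flat on the bench and leave the other things alone.

Things in the scene. Friction and masses are not known exactly. Their poses are not given: they have to be found in the camera images.
- case: Closed flat parts case, 0.4 to 0.8 kg, too wide to grip, lid stays shut; slides on the bench. Origin: centre of underside; x towards its far long side, y left, z up. Faces at x = -48 and +48 mm (far face below z = 35: +47) and y = -76 and +76; 46 high. A catch stands 4 mm proud mid near side and fits between the stops. Starts beyond the dock, near side roughly to the robot.
- dock: Aluminium dock fixed to the bench: cross wall (40 mm high) at the robot's end, side guides 22 high, no floor, open above and at the far end. Origin: on the bench, about where the case's origin ends (see stop); x out of the mouth, y left, as the docked case's. Guides' inner faces at y = -80 and +80, x = -58 to 68; then lead-ins flare at 25 degrees to x = 103, y = +-97.
- stop: The dock's two rubber stop pads and their screws, at y = -48 and +48 mm, pads 36 wide, 34 high. Origin and axes: the dock's; the origin does not show the setting: both pads are screwed to one setting, their faces between x = -52 and -42 (the case then ends at x = -4 to 6), differing each time and not reported: feel for it. They do not yield; about 0.1 mm per newton in all.
- latch (a joint): Angle (rad) of the dock's flat steel arm, 62x14 mm, at 24 to 34 mm over the bench, on a vertical pivot at the far end of the left guide. At 0 it points 60 degrees left of dock x; growing turns it clockwise from above; at its end stop, 2.618, it points along dock -y, 3 to 13 mm behind the docked case. Friction (0.03 N m) holds it.
- latch_pin (a point): Top of the upright round black peg near the arm's free end, to pinch: 13 mm thick, 54 mm from the pivot, standing from 34 to 66 mm over the bench.
- latch_pivot (a point): Pivot of the arm, 24 mm over the bench, at dock x = 64.5, y = 94 mm; stays put.
- block: Bystander: aluminium locating block, 40x60x28 mm, to the right of the dock. Origin: centre of its underside.
- mount: Bystander: white threaded lens mount, 25 mm across, 22 mm high, to the left. Origin: centre of its underside.
- indicator: Bystander: dial indicator lying flat, 129x57x19 mm, to the left. Origin: centre of its underside.
There are look-alikes about, which are no part of the job. Of the things that look like the case, the smaller one is meant.

How it is judged:
On the way, in this order (a step that is already met when the one before it is completed fails the run):
1. the case is home in the dock, the arm still open, and is pulled against the stop pads with a steady 5 to 20 N for 0.4 s (x of case in the frame of dock below 0.0095 m and y of case in the frame of dock between -0.008 and 0.008 m and angle between the x axis of case and the x axis of dock, either way round below 0.05 rad and value of joint latch below 1 rad and contact force between case and stop between 5 and 20 N), for 0.4 s.
2. the arm has been swung fully behind the case (x of case in the frame of dock below 0.0095 m and y of case in the frame of dock between -0.008 and 0.008 m and angle between the x axis of case and the x axis of dock, either way round below 0.05 rad and value of joint latch above 2.5 rad), for 0.2 s.
At the end, for the whole second after the job is handed in: The case rests flat on the bench, home in the dock: its origin less than 9.5 mm out along the dock's x (the pads' furthest setting and 3.5 mm), within 8 mm of the middle and 0.05 rad square, at rest, and the arm lies behind it, turned to 2.5 rad or more (all of step 2 and linear speed of case below 0.01 m/s and angle between case's own z axis and vertical below 0.03 rad and height (world z) of case below 0.004 m); the robot touches nothing.
It fails at once if the case presses on the pads with more than 25 N (contact force between case and stop above 25 N).
It fails at once if the hand or arm pushes the case with more than 40 N (contact force between the arm and case above 40 N).
It fails at once if the case is lifted or tipped (height (world z) of case above 0.01 m or angle between case's own z axis and vertical above 0.12 rad).
It fails at once if a bystander is moved by more than 10 mm (distance of any of block, mount, indicator from where it was at the start of the episode above 0.01 m).
It also fails if it takes over 72 s, if anything falls off the work surface, if the arm or the gripper's body presses on something with over 40 N, if the wrist force passes 120 N, or if a joint passes its speed limit or range.

## Working session

There is one attempt and no reset: what is moved stays moved. The work goes in short steps, Python scripts to look and compute and a shell command to move; the robot and the scene stay as the last step left them, time stands still between calls to the robot, and variables do not carry over. Pictures are saved under pics/ and viewed, at most 10 in all, crops included, and the job is handed in when it is done.

```bash
mkdir -p pics; ls; python3 - <<'E'
from cell import r
import cv2,pickle
for n in("top","scene"):
    d=r.get_image(n);cv2.imwrite(f"pics/{n}0.png",d["image"]);pickle.dump(d,open(f"pics/{n}0.pkl","wb"))
    print(n,d["fx"],d["fy"],d["cx"],d["cy"],d["position"],d["orientation"])
o=r.get_obs();print(o)
E
```

```text
pics
top 396.1748542865087 396.1748542865087 323.4904264915948 198.33009827831023 [ 0.44591373 -0.07162138  1.3002116 ] [ 0.03643071 -0.69779976  0.71398498 -0.04442686]
scene 410.459030645973 410.459030645973 317.3263253358648 202.1429126116653 [-0.16529869  0.56756875  0.53061932] [ 0.23207526 -0.34714438  0.77237496 -0.4786113 ]
{'clock': 0.1, 'qpos': array([ 1.29410774e+00,  2.64708996e-01,  1.60526968e+00, -4.58792387e-06,
        1.27371312e+00, -3.69267711e-02]), 'qd': array([ 1.03268781e-03, -7.53175934e-04, -3.59160345e-03,  6.24761267e-05,
        1.63213482e-03,  4.94060076e-04]), 'joint_torque': array([-2.83990653e-05, -5.16708183e+01, -3.68590379e+01,  5.50420381e-06,
        6.33041142e-03, -1.62926500e-05]), 'position': array([0.16011367, 0.6549806 , 0.20514817]), 'tool_rot': array([-1.61740881e-04,  1.19593235e-01,  9.92822419e-01, -1.03703353e-03]), 'ft_force': array([ 0.31313466,  0.19890107, -0.41993695]), 'torque': array([-0.06246979,  0.05764096,  0.00618155]), 'grasp_force': 0.0, 'gripper_width': 0.08516536454778274}
```

View pics/top0.png

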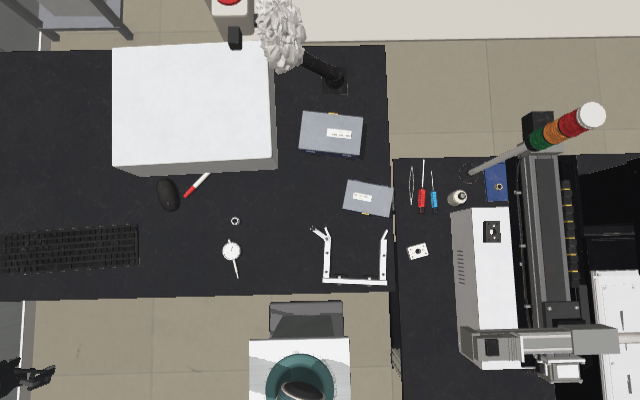

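View pics/scene0.png

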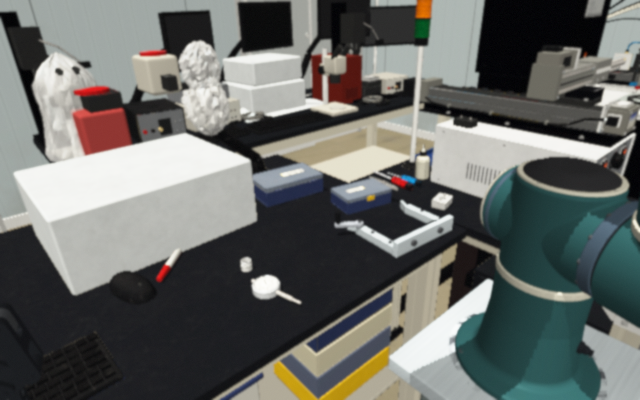

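The dock is at px (323-387, 230-286) with its arm at (320,231). There are two case look-alikes: a larger one at (331,133) and a smaller one at (367,198) just beyond the dock mouth. The smaller one fits the description, and I'll confirm it in an enlarged crop.

```bash
python3 - <<'E'
import cv2
im=cv2.imread("pics/top0.png")[100:295,290:450]
cv2.imwrite("pics/crop0.png",cv2.resize(im,None,fx=3,fy=3,interpolation=cv2.INTER_CUBIC))
E
```

```text
(no output)
```

View pics/crop0.png

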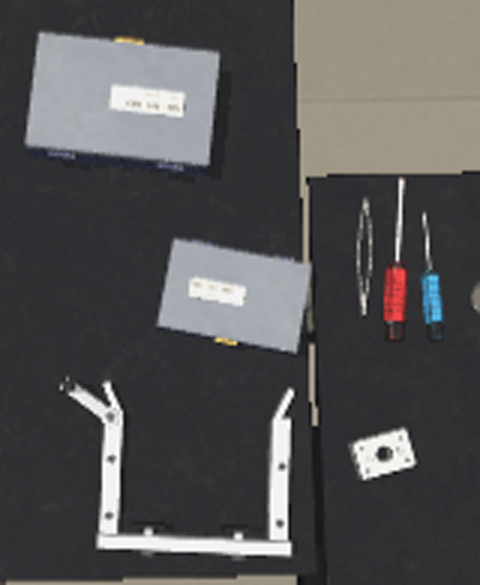

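The crop confirms it: the smaller case (crop corners (175,239), (312,264), (297,353), (157,325)) has its yellow catch on the near side at (227,341), facing the dock. The larger one has its catch on the far side. Next I'll fit poses.

```bash
cat > h.py <<'E'
import numpy as np,pickle,cv2
from scipy.spatial.transform import Rotation as R
from scipy.optimize import least_squares
def proj(d,P):
    q=np.array(d["orientation"]);M=R.from_quat(q[[1,2,3,0]]).as_matrix()
    c=(np.atleast_2d(P)-d["position"])@M
    return np.c_[d["fx"]*c[:,0]/c[:,2]+d["cx"],d["fy"]*c[:,1]/c[:,2]+d["cy"]]
def ray(d,uv,z):
    q=np.array(d["orientation"]);M=R.from_quat(q[[1,2,3,0]]).as_matrix()
    v=M@np.array([(uv[0]-d["cx"])/d["fx"],(uv[1]-d["cy"])/d["fy"],1]);p=np.array(d["position"])
    return p+v*(z-p[2])/v[2]
def w(p,L):
    L=np.atleast_2d(L).astype(float);c,s=np.cos(p[2]),np.sin(p[2])
    return np.c_[p[0]+c*L[:,0]-s*L[:,1],p[1]+s*L[:,0]+c*L[:,1],L[:,2]]
def fit(d,L,uv,g):
    f=lambda p:(proj(d,w(p,L))-uv).ravel()
    s=least_squares(f,g,x_scale=[.1,.1,.1]);return s.x,f(s.x).reshape(-1,2).round(1)
E
python3 - <<'E'
from h import *
d=pickle.load(open("pics/top0.pkl","rb"))
C=lambda a:np.array(a)/3+[290,100]-1/3
caseL=np.array([[48,76,46],[48,-76,46],[-48,-76,46],[-48,76,46]])/1e3
print("case",*fit(d,caseL,C([(175,239),(312,264),(297,353),(157,325)]),[.5,-.2,0]))
dL=np.array([[103,97,22],[103,-97,22],[68,80,22],[68,-80,22],[64.5,94,34]])/1e3
x,res=fit(d,dL,C([(106,383),(291,390),(123,412),(272,418),(111,415)]),[.3,-.2,0]);print("dock",x,res)
print("peg",ray(d,C((67,382)),.066), "block",ray(d,C((382,453)),.028))
print(proj(d,[[0,0,0]]))
print("mount",ray(d,(235,221),.02),"ind",ray(d,(232,250),.02),ray(d,(238,278),.01),"big",ray(d,(331,150),.04))
E
```

```text
case [ 0.58771163 -0.22978819 -0.21528477] [[-0.6 -0.4]
 [ 0.4  0.3]
 [ 0.3 -0. ]
 [-0.1  0.2]]
dock [ 0.39226947 -0.18338289 -0.06549188] [[ 0.9 -0.9]
 [-0.7 -0.7]
 [ 0.   0.5]
 [ 0.1  0.7]
 [-0.3  0.4]]
peg [ 0.49867278 -0.049445    0.066     ] block [ 0.41717501 -0.38219322  0.028     ]
[[299.81450231 387.82975997]]
mount [0.52567663 0.19914845 0.02      ] ind [0.4331385  0.20853514 0.02      ] [0.34376937 0.19133599 0.01      ] big [ 0.74800011 -0.11570413  0.04      ]
```

```bash
cat >> h.py <<'E'
def to(x,y,z,yaw,o=None,n=None):
    """tool-axes shift and turn from present pose to TCP x,y,z with tool y at yaw from world y, tool down"""
    from cell import r
    o=o or r.get_obs();q=o["tool_rot"];T=R.from_quat(np.array(q)[[1,2,3,0]])
    tgt=R.from_rotvec([0,0,yaw])*R.from_quat([0,1,0,0])
    d=T.inv().apply(np.array([x,y,z])-o["position"]);rv=(T.inv()*tgt).as_rotvec()
    n=n or int(np.ceil(max(np.linalg.norm(d)/.045,np.linalg.norm(rv)/.13)))
    print("at",o["position"].round(4),"f",o["ft_force"].round(1),"t",o["clock"],"| d",d.round(4),"rv",rv.round(4),"n",n,"per",(d/n).round(4),(rv/n).round(4))
E
python3 - <<'E'
from h import *
to(.5,-.05,.205,-.215)
E
```

```text
at [0.1601 0.655  0.2051] f [ 0.3  0.2 -0.4] t 0.1 | d [-0.4976 -0.6041  0.0014] rv [-0.0021 -0.0001 -0.0248] n 18 per [-0.0276 -0.0336  0.0001] [-0.0001 -0.     -0.0014]
```

```bash
R5='0.085 -0.0276 -0.0336 0 0 0 0'
python3 -m creep '0.085 -0.0276 -0.0336 0 0 0 0;0.085 -0.0276 -0.0336 0 0 0 0;0.085 -0.0276 -0.0336 0 0 0 0;0.085 -0.0276 -0.0336 0 0 0 0;0.085 -0.0276 -0.0336 0 0 0 0'
python3 -m creep '0.085 -0.0276 -0.0336 0 0 0 0;0.085 -0.0276 -0.0336 0 0 0 0;0.085 -0.0276 -0.0336 0 0 0 0;0.085 -0.0276 -0.0336 0 0 0 0;0.085 -0.0276 -0.0336 0 0 0 0'
python3 -m creep '0.085 -0.0276 -0.0336 0 0 0 0;0.085 -0.0276 -0.0336 0 0 0 0;0.085 -0.0276 -0.0336 0 0 0 0;0.085 -0.0276 -0.0336 0 0 0 0;0.085 -0.0276 -0.0336 0 0 0 0'
python3 -m creep '0.085 -0.0276 -0.0336 0 0 0 0;0.085 -0.0276 -0.0336 0 0 0 0;0.085 -0.0276 -0.0336 0 0 0 0;0.085 0 0 0 0 0 0;0.085 0 0 0 0 0 0'
python3 - <<'E'
from h import *
to(.5,-.18,.25,-.215)
E
```

```text
clock: 0.6
position: [0.2547, 0.4578, 0.2058]
tool_rot: [-0.0, 0.119, 0.993, -0.0]
ft_force: [-0.0, -0.9, 0.4]
gripper_width: 0.0848
grasp_force: 0.0
clock: 1.1
position: [0.3487, 0.262, 0.2061]
tool_rot: [-0.0, 0.119, 0.993, -0.0]
ft_force: [1.2, -0.1, -0.2]
gripper_width: 0.0846
grasp_force: 0.0
clock: 1.6
position: [0.4429, 0.066, 0.2062]
tool_rot: [-0.0, 0.12, 0.993, 0.0]
ft_force: [1.5, -0.8, -0.3]
gripper_width: 0.0853
grasp_force: 0.0
clock: 2.1
position: [0.4989, -0.0505, 0.2057]
tool_rot: [-0.001, 0.121, 0.993, 0.0]
ft_force: [-0.6, 0.5, 0.3]
gripper_width: 0.0851
grasp_force: 0.0
at [ 0.4989 -0.0505  0.2057] f [-0.6  0.5  0.3] t 2.1 | d [-0.0321 -0.1254 -0.0444] rv [ 0.0003 -0.0018 -0.0273] n 4 per [-0.008  -0.0314 -0.0111] [ 0.0001 -0.0004 -0.0068]
```

```bash
python3 -m creep '0.085 -0.008 -0.0314 -0.024 0 0 -0.0068;0.085 -0.008 -0.0314 -0.024 0 0 -0.0068;0.085 -0.008 -0.0314 -0.024 0 0 -0.0068;0.085 -0.008 -0.0314 -0.024 0 0 -0.0068;0.085 0 0 0 0 0 0'
python3 - <<'E'
from h import *
from cell import r
d=r.get_image("wrist");cv2.imwrite("pics/w1.png",d["image"]);pickle.dump(d,open("pics/w1.pkl","wb"))
print(d["position"])
cs=w([.5877,-.2298,-.2153],np.array([[48,76,46],[48,-76,46],[-48,-76,46],[-48,76,46]])/1e3)
dk=w([.3923,-.1834,-.0655],np.array([[103,97,22],[103,-97,22],[68,80,22],[68,-80,22],[64.5,94,34]])/1e3)
print(proj(d,cs).round(),proj(d,dk).round())
E
```

```text
clock: 2.6
position: [0.5034, -0.1817, 0.3065]
tool_rot: [0.003, 0.107, 0.994, -0.002]
ft_force: [-0.4, 0.4, 0.7]
gripper_width: 0.0848
grasp_force: 0.0
[ 0.4250963  -0.16415091  0.47303933]
[[356. 252.]
 [255. 252.]
 [250. 191.]
 [359. 191.]] [[386. 141.]
 [252. 161.]
 [372. 118.]
 [258. 135.]
 [383. 114.]]
```

View pics/w1.png

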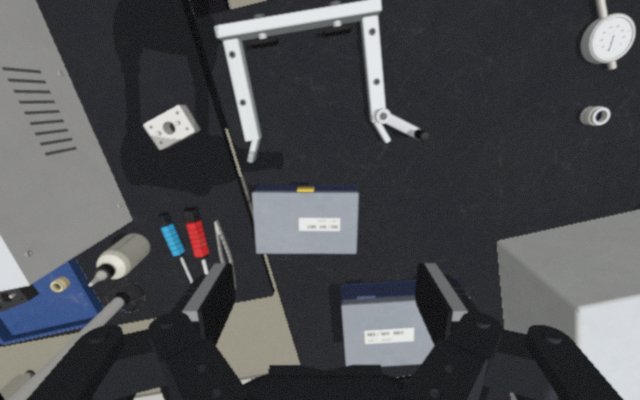

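The wrist view agrees with the top-camera fit: case at (252-359, 191-254), dock at (215-430, 0-160), peg at (422,134). I'll take one enlarged crop to refine the corners.

```bash
python3 - <<'E'
import cv2
im=cv2.imread("pics/w1.png")[70:266,240:436]
cv2.imwrite("pics/w1c.png",cv2.resize(im,None,fx=3,fy=3,interpolation=cv2.INTER_CUBIC))
E
```

```text
(no output)
```

View pics/w1c.png

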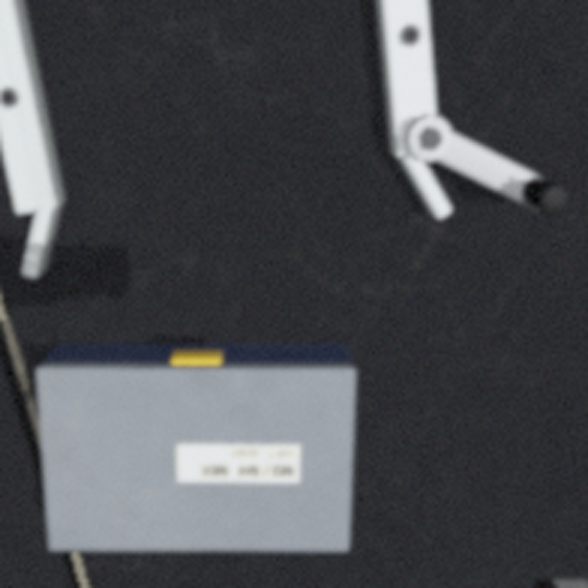

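```bash
python3 - <<'E'
from h import *
d=pickle.load(open("pics/w1.pkl","rb"))
C=lambda a:np.array(a)/3+[240,70]-1/3
caseL=np.array([[48,76,46],[48,-76,46],[-48,-76,46],[-48,76,46]])/1e3
c,e=fit(d,caseL,C([(351,551),(49,552),(36,367),(357,366)]),[.588,-.23,-.21]);print("case",c,e)
dL=np.array([[103,97,22],[103,-97,22],[68,80,22],[68,-80,22],[64.5,94,34]])/1e3
x,e=fit(d,dL,C([(434,218),(42,276),(398,152),(64,200),(430,137)]),[.39,-.18,-.06]);print("dock",x,e)
print("peg",ray(d,C((550,195)),.066),"pred",w(x,np.array([[64.5+27,94+46.8,66]])/1e3), "big near edge",ray(d,(342,280),.05),ray(d,(420,278),.05))
i=R.from_euler('z',-x[2]);print("case in dock",i.apply([c[0]-x[0],c[1]-x[1],0]),c[2]-x[2])
print("hover",w(c,[[.048+.035,0,.1]]))
E
```

```text
case [ 0.58985613 -0.22948373 -0.21120262] [[ 0.4 -0. ]
 [-0.1 -0.3]
 [-0.7  0.1]
 [ 0.5  0.2]]
dock [ 0.39424524 -0.18255362 -0.06937424] [[ 2.6  0.5]
 [-1.4  0.8]
 [ 0.1 -1. ]
 [-2.3 -0.1]
 [ 0.9  0.3]]
peg [ 0.49554035 -0.05384972  0.066     ] pred [[ 0.4952852  -0.04843495  0.066     ]] big near edge [ 0.69056069 -0.19606329  0.05      ] [ 0.71219861 -0.07895031  0.05      ]
case in dock [ 0.19839349 -0.03325775  0.        ] -0.14182837497138365
hover [[ 0.67101183 -0.24688352  0.1       ]]
```

```bash
python3 - <<'E'
from h import *
p=w([.5892,-.2295,-.212],[[.068,-.010,.1]])[0];print(p)
to(*p,-.212)
E
```

```text
[ 0.65357346 -0.25358438  0.1       ]
at [ 0.5026 -0.1797  0.3043] f [-0.1  0.2 -0.4] t 2.65 | d [-0.1626 -0.0401  0.2049] rv [-0.0003  0.0034 -0.0016] n 6 per [-0.0271 -0.0067  0.0341] [-0.0001  0.0006 -0.0003]
```

Move over horizontally first, then down.

```bash
python3 -m creep '0.085 -0.0406 -0.01 0 0 0 0;0.085 -0.0406 -0.01 0 0 0 0;0.085 -0.0406 -0.01 0 0 0 0;0.085 -0.0406 -0.01 0 0 0 0;0.085 0 0 0.04 0 0 0'
python3 -m creep '0.085 0 0 0.04 0 0 0;0.085 0 0 0.04 0 0 0;0.085 0 0 0.04 0 0 0;0.085 0 0 0.044 0 0 0;0.085 0 0 0 0 0 0'
python3 - <<'E'
from h import *
p=w([.5892,-.2295,-.212],[[.068,-.010,.004]])[0]
to(*p,-.212)
E
```

```text
clock: 3.15
position: [0.6594, -0.2533, 0.2666]
tool_rot: [0.006, 0.105, 0.994, -0.001]
ft_force: [0.5, -0.1, -0.1]
gripper_width: 0.0851
grasp_force: 0.0
clock: 3.65
position: [0.6453, -0.2471, 0.0884]
tool_rot: [-0.008, 0.105, 0.994, 0.003]
ft_force: [-1.4, 0.7, -1.4]
gripper_width: 0.0851
grasp_force: 0.0
at [ 0.6453 -0.2471  0.0884] f [-1.4  0.7 -1.4] t 3.65 | d [-0.011  -0.005   0.0843] rv [ 0.004  -0.0175  0.0015] n 2 per [-0.0055 -0.0025  0.0421] [ 0.002  -0.0088  0.0007]
```

```bash
python3 -m creep '0.085 0 0 0 0 0 0;0.085 0 0 0 0 0 0;0.085 0 0 0 0 0 0'
python3 - <<'E'
from h import *
from cell import r
p=w([.5892,-.2295,-.212],[[.068,-.010,.004]])[0]
to(*p,-.212)
d=r.get_image("wrist");cv2.imwrite("pics/w2.png",d["image"])
E
```

```text
clock: 3.95
position: [0.6545, -0.2532, 0.1022]
tool_rot: [0.003, 0.106, 0.994, -0.001]
ft_force: [-0.4, -1.1, -0.4]
gripper_width: 0.085
grasp_force: 0.0
at [ 0.6545 -0.2532  0.1022] f [-0.4 -1.1 -0.4] t 3.95 | d [ 0.0014 -0.0005  0.0982] rv [-0.001   0.0057 -0.0001] n 3 per [ 0.0005 -0.0002  0.0327] [-0.0003  0.0019 -0.    ]
```

View pics/w2.png

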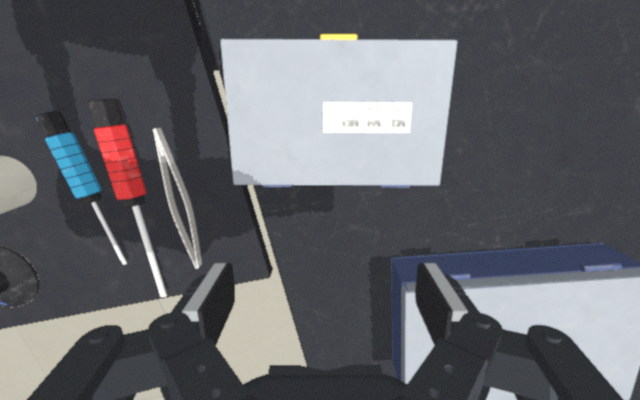

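The case's far edge is at row 185 (cols 233-442). The big case's near-right bottom corner is at about (392,258) and its top corner at (402,283). I'll check finger clearance to it numerically.

```bash
python3 - <<'E'
from h import *
from cell import r
d=r.get_image("wrist");pickle.dump(d,open("pics/w2.pkl","wb"))
B=ray(d,(392,258),0);print("big corner",B)
caseL=np.array([[48,76,46],[48,-76,46],[-48,-76,46],[-48,76,46]])/1e3
c,e=fit(d,caseL,np.array([(441,185.5),(233,185.5),(221.5,39.5),(456.5,40.5)]),[.588,-.23,-.21]);print("case",c,e)
i=R.from_euler('z',-c[2]);b=B-[c[0],c[1],0];print("big in case frame",i.apply(b),i.apply(ray(d,(602,245),0)-[c[0],c[1],0]))
print("TCP in case",i.apply(r.get_obs()["position"]-[c[0],c[1],0]))
for hh in (.045,.06,.075): print(hh,ray(d,(402,283),hh))
E
```

```text
big corner [ 0.73079246 -0.20476866  0.        ]
case [ 0.59115469 -0.23068332 -0.21462354] [[ 0.3  1.2]
 [-0.6  0.6]
 [-2.8 -0.1]
 [ 2.9 -0.6]]
big in case frame [0.13091472 0.05506009 0.        ] [0.11673594 0.25003148 0.        ]
TCP in case [ 0.06616563 -0.00880166  0.1015393 ]
0.045 [ 0.72911581 -0.20539203  0.045     ]
0.06 [ 0.71885304 -0.20745827  0.06      ]
0.075 [ 0.70859028 -0.20952451  0.075     ]
```

```bash
python3 -m creep '0.085 -0.002 0 0.015 0 0 0;0.085 0 0 0.025 0 0 0;0.085 0 0 0.025 0 0 0;0.085 0 0 0.018 0 0 0;0.085 0 0 0.010 0 0 0'
python3 -m creep '0.085 0 0 0.005 0 0 0;0.085 0 0 0 0 0 0;0.085 0 0 0 0 0 0;0.085 0 0 0 0 0 0'
python3 - <<'E'
from h import *
p=w([.5900,-.2300,-.213],[[.059,-.010,.004]])[0]
to(*p,-.212)
E
```

```text
clock: 4.55
position: [0.6524, -0.2526, 0.0024]
tool_rot: [-0.002, 0.106, 0.994, 0.001]
ft_force: [-0.0, 0.4, -0.6]
gripper_width: 0.0847
grasp_force: 0.0
clock: 4.95
position: [0.6552, -0.2537, 0.0019]
tool_rot: [0.001, 0.106, 0.994, -0.0]
ft_force: [-0.1, -0.4, 0.3]
gripper_width: 0.0851
grasp_force: 0.0
at [ 0.6552 -0.2537  0.0019] f [-0.1 -0.4  0.3] t 4.95 | d [ 0.0098 -0.0007 -0.0021] rv [-0.0005  0.0025 -0.0006] n 1 per [ 0.0098 -0.0007 -0.0021] [-0.0005  0.0025 -0.0006]
```

```bash
python3 -m creep '0.085 0.002 0 0 0 0 0;0.085 0.002 0 0 0 0 0;0.085 0.002 0 0 0 0 0;0.085 0.002 0 0 0 0 0;0.085 0.002 0 0 0 0 0'
python3 -m creep '0.085 0.001 0 0 0 0 0;0.085 0.001 0 0 0 0 0;0.085 0.001 0 0 0 0 0'
python3 -m creep '0.085 0.002 0 0 0 0 0;0.085 0.002 0 0 0 0 0;0.085 0.002 0 0 0 0 0'
```

```text
clock: 5.45
position: [0.645, -0.2512, 0.0006]
tool_rot: [0.001, 0.106, 0.994, -0.0]
ft_force: [3.0, 0.1, -0.6]
gripper_width: 0.0848
grasp_force: 1.7
clock: 5.75
position: [0.642, -0.2506, 0.0006]
tool_rot: [0.001, 0.106, 0.994, -0.0]
ft_force: [3.6, 0.1, -1.1]
gripper_width: 0.0851
grasp_force: 1.8
clock: 6.05
position: [0.6356, -0.2493, 0.0006]
tool_rot: [0.0, 0.106, 0.994, -0.0]
ft_force: [3.9, -0.7, -0.7]
gripper_width: 0.0853
grasp_force: 1.9
```

```bash
cat >> h.py <<'E'
def look(name=None,dock=(.393,-.183,-.067)):
    from cell import r
    d=r.get_image("wrist");im=d["image"]
    if name: cv2.imwrite(f"pics/{name}.png",im);pickle.dump(d,open(f"pics/{name}.pkl","wb"))
    h=cv2.cvtColor(im,cv2.COLOR_BGR2HSV);m=cv2.inRange(h,(95,8,110),(125,90,235))
    m=cv2.morphologyEx(m,cv2.MORPH_CLOSE,np.ones((9,9)));m=cv2.morphologyEx(m,cv2.MORPH_OPEN,np.ones((7,7)))
    o=r.get_obs();g=o["position"]
    best=None
    for c in cv2.findContours(m,cv2.RETR_EXTERNAL,cv2.CHAIN_APPROX_NONE)[0]:
        c=cv2.convexHull(c)
        if cv2.contourArea(c)<3000: continue
        q=cv2.approxPolyDP(c,.04*cv2.arcLength(c,True),True)[:,0]
        print("quad?",q.tolist())
        if len(q)!=4: continue
        P=np.array([ray(d,a,.046)[:2] for a in q]);s=sorted(np.linalg.norm(P-np.roll(P,-1,0),axis=1))
        cen=P.mean(0)
        k=[np.argmin(np.hypot(*(P-t).T)) for t in cen+[[.06,.06],[.03,-.09],[-.06,-.06],[-.03,.09]]]
        L=np.array([[48,76,46],[48,-76,46],[-48,-76,46],[-48,76,46]])/1e3
        p,e=fit(d,L,q[k].astype(float),[*cen,-.1])
        v=R.from_euler('z',-dock[2]).apply([p[0]-dock[0],p[1]-dock[1],0])
        print("sides",np.round(s,3),"case",p.round(4),"res",np.abs(e).max(),"in dock",v[:2].round(4),round(p[2]-dock[2],3))
        t=R.from_euler('z',-p[2]).apply(g-[p[0],p[1],0]);print("TCP in case",t.round(4))
E
python3 -m creep '0.085 0.003 0.0014 0 0 0 -0.005;0.085 0.003 0.0014 0 0 0 -0.005;0.085 0.003 0.0014 0 0 0 -0.005;0.085 0.003 0.0014 0 0 0 -0.005;0.085 0.003 0.0014 0 0 0 -0.005'
python3 - <<'E'
from h import *
look("w3")
E
```

```text
clock: 6.55
position: [0.6221, -0.2393, 0.0005]
tool_rot: [0.0, 0.093, 0.996, -0.0]
ft_force: [3.7, -1.9, -0.7]
gripper_width: 0.0851
grasp_force: 2.0
quad? [[568, 18], [460, 319], [186, 314], [131, 19]]
sides [0.119 0.124 0.125 0.148] case [ 0.5743 -0.225  -0.2149] res 44.8 in dock [ 0.1837 -0.0298] -0.148
TCP in case [ 0.0492 -0.0035  0.0004]
```

View pics/w3.png

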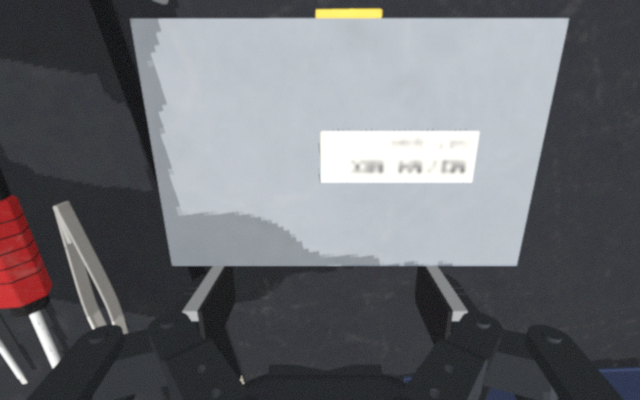

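Lid corners: near-right (131,18), near-left (568,18), far-left (519,265), far-right (172,265). Both fingers rest against the far edge. I'll fix the detector so it drops the fingers.

```bash
python3 - <<'E'
s=open("h.py").read()
s=s.replace("""m=cv2.morphologyEx(m,cv2.MORPH_OPEN,np.ones((7,7)))""","""f=np.zeros_like(m);cv2.drawContours(f,cv2.findContours(m,cv2.RETR_EXTERNAL,cv2.CHAIN_APPROX_NONE)[0],-1,255,-1);m=cv2.morphologyEx(f,cv2.MORPH_OPEN,np.ones((61,61)))""")
open("h.py","w").write(s)
from h import *
from cell import r
d=pickle.load(open("pics/w3.pkl","rb"))
L=np.array([[48,76,46],[48,-76,46],[-48,-76,46],[-48,76,46]])/1e3
print(fit(d,L,np.array([(519,265),(172,265),(131,18),(568,18.)]),[.57,-.22,-.2]))
look()
E
```

```text
(array([ 0.56725442, -0.22014941, -0.18586152]), array([[ 1.2,  3.3],
       [-2.7,  3.6],
       [-5.5, -0.3],
       [ 6.6, -1.1]]))
quad? [[556, 17], [516, 265], [172, 265], [140, 18]]
sides [0.094 0.094 0.141 0.148] case [ 0.567  -0.2204 -0.1853] res 16.6 in dock [ 0.1761 -0.0257] -0.118
TCP in case [ 0.0571 -0.0081  0.0005]
```

```bash
python3 -m creep '0.085 0.003 0.0016 0 0 0 -0.006;0.085 0.003 0.0016 0 0 0 -0.006;0.085 0.003 0.0016 0 0 0 -0.006;0.085 0.003 0.0016 0 0 0 -0.006;0.085 0.003 0.0016 0 0 0 -0.006'
python3 -m creep '0.085 0.003 0.0016 0 0 0 -0.006;0.085 0.003 0.0016 0 0 0 -0.006;0.085 0.003 0.0016 0 0 0 -0.006;0.085 0.003 0.0016 0 0 0 -0.006;0.085 0.003 0.0016 0 0 0 -0.006'
python3 - <<'E'
from h import *
look()
E
```

```text
clock: 7.15
position: [0.6088, -0.2287, 0.0005]
tool_rot: [0.0, 0.078, 0.997, -0.0]
ft_force: [3.5, -3.2, 0.1]
gripper_width: 0.0848
grasp_force: 2.1
clock: 7.65
position: [0.5951, -0.2186, 0.0005]
tool_rot: [0.0, 0.064, 0.998, -0.0]
ft_force: [4.9, -3.0, 0.6]
gripper_width: 0.0849
grasp_force: 2.2
quad? [[556, 18], [517, 265], [172, 265], [140, 18]]
sides [0.094 0.094 0.141 0.149] case [ 0.5396 -0.2034 -0.1261] res 17.0 in dock [ 0.1476 -0.0105] -0.059
TCP in case [ 0.0564 -0.0078  0.0004]
```

```bash
python3 -m creep '0.085 0.002 0.0013 0 0 0 -0.006;0.085 0.002 0.0013 0 0 0 -0.006;0.085 0.002 0.0013 0 0 0 -0.006;0.085 0.002 0.0013 0 0 0 -0.006;0.085 0.002 0.0013 0 0 0 -0.006'
python3 -m creep '0.085 0.002 0.0013 0 0 0 -0.006;0.085 0.002 0.0013 0 0 0 -0.006;0.085 0.002 0.0013 0 0 0 -0.006;0.085 0.002 0.0013 0 0 0 -0.006;0.085 0.002 0.0013 0 0 0 -0.006'
python3 - <<'E'
from h import *
look("w4")
from cell import r
d=r.get_image("top");cv2.imwrite("pics/t4.png",cv2.resize(d["image"][150:300,300:410],None,fx=4,fy=4,interpolation=cv2.INTER_CUBIC));pickle.dump(d,open("pics/t4.pkl","wb"))
E
```

```text
clock: 8.2
position: [0.586, -0.2111, 0.0005]
tool_rot: [0.0, 0.049, 0.999, -0.0]
ft_force: [4.6, -2.7, 0.6]
gripper_width: 0.0853
grasp_force: 2.3
clock: 8.7
position: [0.5766, -0.2037, 0.0005]
tool_rot: [0.0, 0.034, 0.999, -0.0]
ft_force: [4.5, -2.3, 1.5]
gripper_width: 0.0849
grasp_force: 2.3
quad? [[558, 18], [516, 265], [172, 265], [120, 18]]
sides [0.094 0.094 0.148 0.148] case [ 0.5197 -0.1939 -0.0581] res 8.6 in dock [ 0.1271 -0.0024] 0.009
TCP in case [ 0.057  -0.0062  0.0005]
```

View pics/w4.png

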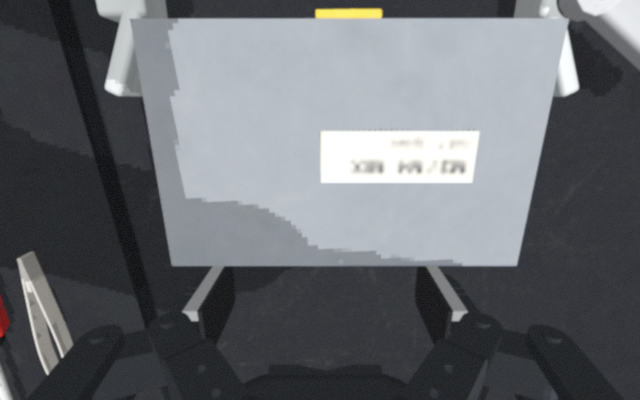

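The case lid is between the lead-ins. Lead-in tips' outer corners are at about (106,90) and (579,90). I'll measure lateral centring against them.

```bash
python3 - <<'E'
from h import *
d=pickle.load(open("pics/w4.pkl","rb"))
a=ray(d,(106,90),.022);b=ray(d,(579,90),.022);m=(a+b)/2;print("tips",a,b,np.linalg.norm(a-b),"mid",m,"yaw",np.arctan2(-(b-a)[0],(b-a)[1]))
print("expected mid",w((.393,-.183,-.067),[[.103,0,.022]]))
c=[ray(d,q,.046) for q in [(519,265),(172,265),(131,18),(568,18)]];print("case",np.mean(c,0),"yaw",np.arctan2(-(c[0]-c[1])[0],(c[0]-c[1])[1]),np.arctan2(-(c[3]-c[2])[0],(c[3]-c[2])[1]))
E
```

```text
tips [ 0.48752591 -0.29271725  0.022     ] [ 0.50126928 -0.0886096   0.022     ] 0.20456982148636604 mid [ 0.4943976  -0.19066343  0.022     ] yaw -0.0672324474834578
expected mid [[ 0.4957689  -0.18989584  0.022     ]]
case [ 0.51908734 -0.19129518  0.046     ] yaw -0.06672550288013991 -0.06739616740302598
```

```bash
cat > ok.py <<'E'
from cell import r;import sys
f=r.get_obs()["ft_force"];sys.exit(f[0]**2+f[1]**2>81)
E
python3 -m creep '0.085 0.003 0 0 0 0 0;0.085 0.003 0 0 0 0 0;0.085 0.003 0 0 0 0 0;0.085 0.003 0 0 0 0 0' && python3 ok.py &&
python3 -m creep '0.085 0.003 0 0 0 0 0;0.085 0.003 0 0 0 0 0;0.085 0.003 0 0 0 0 0;0.085 0.003 0 0 0 0 0' && python3 ok.py &&
python3 -m creep '0.085 0.003 0 0 0 0 0;0.085 0.003 0 0 0 0 0;0.085 0.003 0 0 0 0 0;0.085 0.003 0 0 0 0 0' && python3 ok.py &&
python3 -m creep '0.085 0.003 0 0 0 0 0;0.085 0.003 0 0 0 0 0;0.085 0.003 0 0 0 0 0;0.085 0.003 0 0 0 0 0'
python3 - <<'E'
from h import *
look()
E
```

```text
clock: 9.2
position: [0.5649, -0.2025, 0.0005]
tool_rot: [0.0, 0.034, 0.999, 0.0]
ft_force: [4.6, -0.3, 1.1]
gripper_width: 0.085
grasp_force: 2.6
quad? [[100, 0], [561, 18], [516, 265], [173, 265]]
sides [0.094 0.1   0.148 0.155] case [ 0.5055 -0.1942 -0.0706] res 14.8 in dock [ 0.113  -0.0036] -0.004
TCP in case [ 0.0592 -0.0041  0.0004]False
```

```bash
sed -i 's/sys.exit(\(.*\))$/sys.exit(int(\1))/' ok.py
python3 -m creep '0.085 0.003 0 0 0 0 0;0.085 0.003 0 0 0 0 0;0.085 0.003 0 0 0 0 0;0.085 0.003 0 0 0 0 0' && python3 ok.py &&
python3 -m creep '0.085 0.003 0 0 0 0 0;0.085 0.003 0 0 0 0 0;0.085 0.003 0 0 0 0 0;0.085 0.003 0 0 0 0 0' && python3 ok.py &&
python3 -m creep '0.085 0.003 0 0 0 0 0;0.085 0.003 0 0 0 0 0;0.085 0.003 0 0 0 0 0;0.085 0.003 0 0 0 0 0' && python3 ok.py &&
python3 -m creep '0.085 0.003 0 0 0 0 0;0.085 0.003 0 0 0 0 0;0.085 0.003 0 0 0 0 0;0.085 0.003 0 0 0 0 0'
```

```text
clock: 9.65
position: [0.5529, -0.2018, 0.0004]
tool_rot: [0.0, 0.034, 0.999, 0.0]
ft_force: [5.5, -0.6, 1.0]
gripper_width: 0.0854
grasp_force: 2.6
clock: 10.05
position: [0.5409, -0.2009, 0.0005]
tool_rot: [0.0, 0.034, 0.999, 0.0]
ft_force: [4.4, -0.5, 2.2]
gripper_width: 0.0847
grasp_force: 2.6
clock: 10.45
position: [0.5289, -0.2001, 0.0005]
tool_rot: [0.0, 0.034, 0.999, 0.0]
ft_force: [4.4, 0.9, 1.4]
gripper_width: 0.0851
grasp_force: 2.6
clock: 10.85
position: [0.5169, -0.1993, 0.0004]
tool_rot: [0.0, 0.034, 0.999, 0.0]
ft_force: [5.1, -0.0, 1.4]
gripper_width: 0.0852
grasp_force: 2.6
```

```bash
python3 -m creep '0.085 0.003 0 0 0 0 0;0.085 0.003 0 0 0 0 0;0.085 0.003 0 0 0 0 0;0.085 0.003 0 0 0 0 0' && python3 ok.py &&
python3 -m creep '0.085 0.003 0 0 0 0 0;0.085 0.003 0 0 0 0 0;0.085 0.003 0 0 0 0 0;0.085 0.003 0 0 0 0 0' && python3 ok.py &&
python3 -m creep '0.085 0.003 0 0 0 0 0;0.085 0.003 0 0 0 0 0;0.085 0.003 0 0 0 0 0;0.085 0.003 0 0 0 0 0' && python3 ok.py &&
python3 -m creep '0.085 0.003 0 0 0 0 0;0.085 0.003 0 0 0 0 0;0.085 0.002 0 0 0 0 0;0.085 0.001 0 0 0 0 0;0.085 0.001 0 0 0 0 0'
```

```text
clock: 11.25
position: [0.505, -0.1985, 0.0004]
tool_rot: [0.0, 0.034, 0.999, 0.0]
ft_force: [5.6, 0.1, 1.1]
gripper_width: 0.0849
grasp_force: 2.5
clock: 11.65
position: [0.493, -0.1977, 0.0004]
tool_rot: [0.0, 0.034, 0.999, 0.0]
ft_force: [5.0, -0.6, 0.4]
gripper_width: 0.0852
grasp_force: 2.5
clock: 12.05
position: [0.481, -0.1969, 0.0004]
tool_rot: [0.0, 0.034, 0.999, 0.0]
ft_force: [5.4, -0.7, 1.4]
gripper_width: 0.0846
grasp_force: 2.5
clock: 12.55
position: [0.471, -0.1963, 0.0004]
tool_rot: [0.0, 0.034, 0.999, 0.0]
ft_force: [5.2, -0.4, 1.3]
gripper_width: 0.0847
grasp_force: 2.5
```

```bash
sed -i 's/>81/>64/' ok.py
A(){ python3 ok.py; }
python3 -m creep '0.085 0.0005 0 0 0 0 0;0.085 0.0005 0 0 0 0 0;0.085 0.0005 0 0 0 0 0'|grep -E 'pos|ft' && A &&
python3 -m creep '0.085 0.0005 0 0 0 0 0;0.085 0.0005 0 0 0 0 0;0.085 0.0005 0 0 0 0 0'|grep -E 'pos|ft' && A &&
python3 -m creep '0.085 0.0005 0 0 0 0 0;0.085 0.0005 0 0 0 0 0;0.085 0.0005 0 0 0 0 0'|grep -E 'pos|ft' && A &&
python3 -m creep '0.085 0.0005 0 0 0 0 0;0.085 0.0005 0 0 0 0 0;0.085 0.0005 0 0 0 0 0'|grep -E 'pos|ft' && A &&
python3 -m creep '0.085 0.0005 0 0 0 0 0;0.085 0.0005 0 0 0 0 0;0.085 0.0005 0 0 0 0 0'|grep -E 'pos|ft' && A &&
python3 -m creep '0.085 0.0005 0 0 0 0 0;0.085 0.0005 0 0 0 0 0;0.085 0.0005 0 0 0 0 0'|grep -E 'pos|ft'
```

```text
position: [0.4695, -0.1962, 0.0004]
ft_force: [5.3, 0.0, 0.8]
position: [0.4681, -0.1962, 0.0004]
ft_force: [5.9, -0.4, 1.1]
position: [0.4666, -0.1961, 0.0004]
ft_force: [4.8, 0.1, 0.6]
position: [0.465, -0.196, 0.0004]
ft_force: [4.0, -0.9, 0.0]
position: [0.4636, -0.1959, 0.0004]
ft_force: [5.0, 0.0, -0.1]
position: [0.4621, -0.1958, 0.0004]
ft_force: [5.0, -0.1, 1.4]
```

```bash
A(){ python3 ok.py; }
python3 -m creep '0.085 0.0005 0 0 0 0 0;0.085 0.0005 0 0 0 0 0;0.085 0.0005 0 0 0 0 0'|grep -E 'pos|ft' && A &&
python3 -m creep '0.085 0.0005 0 0 0 0 0;0.085 0.0005 0 0 0 0 0;0.085 0.0005 0 0 0 0 0'|grep -E 'pos|ft' && A &&
python3 -m creep '0.085 0.0005 0 0 0 0 0;0.085 0.0005 0 0 0 0 0;0.085 0.0005 0 0 0 0 0'|grep -E 'pos|ft' && A &&
python3 -m creep '0.085 0.0005 0 0 0 0 0;0.085 0.0005 0 0 0 0 0;0.085 0.0005 0 0 0 0 0'|grep -E 'pos|ft' && A &&
python3 -m creep '0.085 0.0005 0 0 0 0 0;0.085 0.0005 0 0 0 0 0;0.085 0.0005 0 0 0 0 0'|grep -E 'pos|ft' && A &&
python3 -m creep '0.085 0.0005 0 0 0 0 0;0.085 0.0005 0 0 0 0 0;0.085 0.0005 0 0 0 0 0'|grep -E 'pos|ft' && A &&
python3 -m creep '0.085 0.0005 0 0 0 0 0;0.085 0.0005 0 0 0 0 0;0.085 0.0005 0 0 0 0 0'|grep -E 'pos|ft' && A &&
python3 -m creep '0.085 0.0005 0 0 0 0 0;0.085 0.0005 0 0 0 0 0;0.085 0.0005 0 0 0 0 0'|grep -E 'pos|ft'
```

```text
position: [0.4606, -0.1957, 0.0004]
ft_force: [4.7, -0.4, 1.8]
position: [0.4591, -0.1956, 0.0004]
ft_force: [5.3, -0.5, 0.9]
position: [0.4576, -0.1955, 0.0004]
ft_force: [4.8, -0.3, 1.2]
position: [0.4561, -0.1954, 0.0004]
ft_force: [5.0, -0.4, 1.3]
position: [0.4546, -0.1953, 0.0004]
ft_force: [5.1, -0.1, 2.3]
position: [0.4542, -0.1953, 0.0006]
ft_force: [9.5, 0.4, -2.2]
```

```bash
python3 -m creep '0.085 0.0005 0 0 0 0 0;0.085 0.0005 0 0 0 0 0'|grep -E 'clock|pos|rot|ft'
python3 -c "
from cell import r;o=r.get_obs();print(o['torque'])"
```

```text
clock: 16.35
position: [0.4543, -0.1954, 0.0008]
tool_rot: [0.002, 0.034, 0.999, -0.0]
ft_force: [11.4, 1.1, -3.1]
[ 0.11676186 -1.76331441  0.00644732]
```

```bash
python3 -m creep '0.085 0.0004 0 0.0004 0 0 0;0.085 0.0004 0 0.0004 0 0 0'|grep -E 'clock|pos|rot|ft'
```

```text
clock: 16.55
position: [0.4543, -0.1954, 0.0006]
tool_rot: [0.003, 0.034, 0.999, -0.0]
ft_force: [11.8, 1.2, 0.3]
```

```bash
python3 -m creep '0.085 0.0004 0 0.0001 0 0 0;0.085 0.0004 0 0.0001 0 0 0'|grep -E 'clock|pos|rot|ft'
python3 -m creep '0.085 0.0002 0 0.0001 0 0 0;0.085 0 0 0 0 0 0'|grep -E 'clock|pos|rot|ft'
```

```text
clock: 16.75
position: [0.4544, -0.1955, 0.0007]
tool_rot: [0.004, 0.035, 0.999, -0.0]
ft_force: [13.4, 2.0, -0.8]
clock: 16.95
position: [0.4544, -0.1955, 0.0007]
tool_rot: [0.004, 0.034, 0.999, -0.0]
ft_force: [13.0, 2.2, -0.6]
```

```bash
python3 -m creep '0.085 0.0003 0 0.0001 0 0 0;0.085 0.0003 0 0.0001 0 0 0;0.085 0 0 0 0 0 0;0.085 0 0 0 0 0 0;0.085 0 0 0 0 0 0'|grep -E 'clock|pos|rot|ft'
python3 -m creep '0.085 0 0 0 0 0 0;0.085 0 0 0 0 0 0;0.085 0 0 0 0 0 0;0.085 0 0 0 0 0 0;0.085 0 0 0 0 0 0'|grep -E 'clock|pos|rot|ft'
python3 - <<'E'
from h import *
look("w5")
E
```

```text
clock: 17.45
position: [0.4544, -0.1955, 0.0007]
tool_rot: [0.005, 0.035, 0.999, -0.0]
ft_force: [14.9, 1.4, -0.1]
clock: 17.95
position: [0.4544, -0.1955, 0.0007]
tool_rot: [0.005, 0.035, 0.999, -0.0]
ft_force: [14.0, 2.3, -1.8]
quad? [[559, 18], [534, 265], [148, 264], [110, 19]]
sides [0.093 0.095 0.151 0.167] case [ 0.3965 -0.187  -0.0588] res 21.5 in dock [ 0.0037 -0.0037] 0.008
TCP in case [ 0.0583 -0.0051  0.0007]
```

View pics/w5.png

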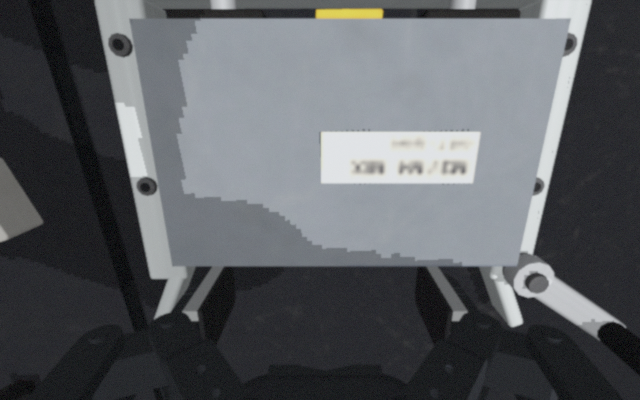

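Both dark pads lie flush along the near edge (row 18, cols 165-315 and 383-520). The case is square between the guides, with the arm still open at right (pivot at (536,282)). The pull held at about 14 N on the wrist for more than 0.5 s. Now I'll let go and rise.

```bash
python3 -m creep '0.085 -0.001 0 0 0 0 0;0.085 -0.003 0 0 0 0 0;0.085 -0.004 0 0 0 0 0;0.085 -0.004 0 0 0 0 0;0.085 -0.002 0 0 0 0 0'|grep -E 'clock|pos|rot|ft'
python3 -m creep '0.085 0 0 0 0 0 0;0.085 0 0 -0.02 0 0 0;0.085 0 0 -0.03 0 0 0;0.085 0 0 -0.03 0 0 0;0.085 0 0 -0.04 0 0 0'|grep -E 'clock|pos|rot|ft'
python3 -m creep '0.085 0 0.025 -0.01 0 0 0;0.085 0 0.04 0 0 0 0;0.085 0 0.04 0 0 0 0;0.085 0 0.03 0 0 0 0;0.085 0 0.01 0 0 0 0'|grep -E 'clock|pos|rot|ft'
python3 -m creep '0.085 0 0 0 0 0 0;0.085 0 0 0 0 0 0;0.085 0 0 0 0 0 0'|grep -E 'clock|pos|rot|ft'
python3 - <<'E'
from h import *
look("w6")
d=pickle.load(open("pics/w6.pkl","rb"))
print(proj(d,[[.4953,-.0484,.066],[.4955,-.0538,.066]]),proj(d,w((.393,-.183,-.067),[[.0645,.094,.034]])))
cv2.imwrite("pics/w6c.png",d["image"])
E
```

```text
clock: 18.5
position: [0.4621, -0.1955, -0.0019]
tool_rot: [-0.002, 0.034, 0.999, 0.001]
ft_force: [-0.0, -0.6, -0.4]
clock: 19.0
position: [0.4612, -0.1952, 0.1183]
tool_rot: [-0.002, 0.034, 0.999, 0.001]
ft_force: [0.3, -1.0, -0.8]
clock: 19.5
position: [0.4724, -0.0492, 0.1288]
tool_rot: [-0.001, 0.033, 0.999, 0.0]
ft_force: [0.4, -0.6, -0.1]
clock: 19.8
position: [0.4731, -0.0526, 0.129]
tool_rot: [-0.0, 0.034, 0.999, -0.0]
ft_force: [-0.6, -0.2, 0.7]
quad? [[218, 7], [247, 176], [59, 177], [29, 7]]
sides [0.12  0.121 0.131 0.152] case [ 0.3815 -0.1858 -0.0464] res 19.5 in dock [-0.0113 -0.0035] 0.021
TCP in case [0.0854 0.1373 0.129 ]
[[332.20589929 233.84769398]
 [325.39338566 234.50958142]] [[276.57239495 188.17950376]]
```

View pics/w6.png

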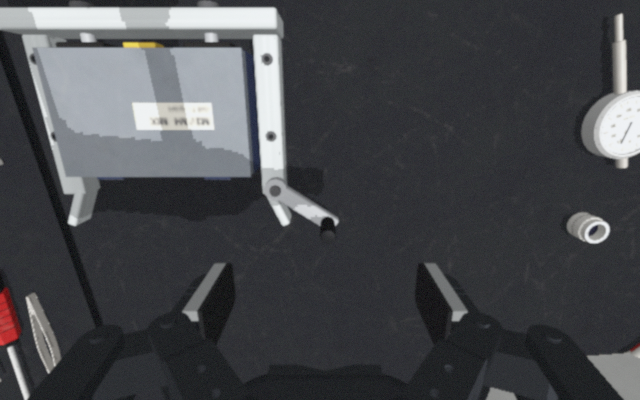

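The peg top is at about (328,233) and the pivot at (275,189), within 2 px of prediction, so the arm is still at 0. The case stands square in the dock.

```bash
python3 - <<'E'
from h import *
d=pickle.load(open("pics/w6.pkl","rb"))
p=ray(d,(328,233),.066);pv=ray(d,(275.5,189),.034);D=(.393,-.183,-.067)
print("peg",p,"pivot",pv,w(D,[[.0645,.094,.034]]),"r",np.hypot(*(p-pv)[:2]),"ang in dock",np.degrees(np.arctan2(p[1]-pv[1],p[0]-pv[0])-D[2]))
b=w(D,[[.0645+.027,.094+.0468,.048]])[0];print(b)
m=(p+b)/2;to(m[0],m[1],.048,-.067)
E
```

```text
peg [ 0.49434908 -0.05166237  0.066     ] pivot [ 0.46431073 -0.09453147  0.034     ] [[ 0.46364857 -0.09352917  0.034     ]] r 0.05234560714412844 ang in dock 58.81991929399475
[ 0.49372125 -0.04864182  0.048     ]
at [ 0.4732 -0.0526  0.129 ] f [-0.3  1.3  0.1] t 19.85 | d [-0.0207  0.0039  0.081 ] rv [-0.0003 -0.0003 -0.002 ] n 2 per [-0.0103  0.0019  0.0405] [-0.0002 -0.0001 -0.001 ]
```

```bash
python3 -m creep '0.085 -0.0105 0.0015 0 0 0 0;0.085 -0.0102 0.0015 0.01 0 0 0;0.085 0 0 0.025 0 0 0;0.085 0 0 0.025 0 0 0;0.085 0 0 0.015 0 0 0'|grep -E 'clock|pos|ft'
python3 -m creep '0.085 0 0 0.006 0 0 0;0.085 0 0 0 0 0 0;0.06 0 0 0 0 0 0;0.03 0 0 0 0 0 0;0.01 0 0 0 0 0 0' 20 |grep -vE 'rot'
python3 -m creep '0.005 0 0 0 0 0 0;0.005 0 0 0 0 0 0;0.005 0 0 0 0 0 0' 20 |grep -vE 'rot'
```

```text
clock: 20.35
position: [0.4938, -0.0503, 0.0522]
ft_force: [0.5, -0.3, 0.6]
clock: 20.85
position: [0.4951, -0.05, 0.0492]
ft_force: [-0.3, 0.1, 0.1]
gripper_width: 0.0433
grasp_force: 0.0
clock: 21.15
position: [0.4942, -0.0498, 0.0483]
ft_force: [0.5, 0.1, 0.9]
gripper_width: 0.0051
grasp_force: 0.0
```

```bash
python3 - <<'E'
from h import *
from cell import r
d=r.get_image("wrist");pickle.dump(d,open("pics/w7.pkl","wb"))
o=r.get_obs();print(o["position"],o["gripper_width"],o["grasp_force"])
D=(.393,-.183,-.067);pv=w(D,[[.0645,.094,.034]])[0]
g=cv2.cvtColor(d["image"],cv2.COLOR_BGR2GRAY)
print("pivot px",proj(d,pv),"peg px bottom/top",proj(d,[[.494,-.05,.034],[.494,-.05,.066]]),"tip px",proj(d,[o["position"]]))
# brightness along circles about the pivot at arm-top height
for rad in (.02,.028,.036,.044):
    A=np.radians(np.arange(-120,91,6));P=np.c_[pv[0]+rad*np.cos(A+D[2]),pv[1]+rad*np.sin(A+D[2]),0*A+.034]
    u=proj(d,P).round().astype(int);print(rad,[(int(np.degrees(a)),int(g[v,x])) for a,(x,v) in zip(A,u) if 0<=v<400 and 0<=x<640 and g[v,x]>90])
d6=pickle.load(open("pics/w6.pkl","rb"));print("w6 tip",proj(d6,[[.4731,-.0526,.142],[.4731,-.0526,.129]]))
E
```

```text
[ 0.49413033 -0.04982859  0.04821665] 0.004839254728024683 0.0
pivot px [[248.19738186 190.49276694]] peg px bottom/top [[324.69645578 232.85818336]
 [324.64925096 257.2873155 ]] tip px [[324.98804879 242.89883374]]
0.02 [(-6, 110), (0, 215), (6, 220), (12, 213), (18, 149), (24, 147), (29, 149), (36, 191), (42, 197), (48, 197), (54, 200), (59, 198), (66, 205), (72, 172), (78, 128)]
0.028 [(-119, 201), (-114, 151), (6, 200), (12, 219), (18, 197), (24, 147), (42, 192), (48, 198), (54, 199), (59, 197), (66, 185), (72, 108)]
0.036 [(-119, 194), (-114, 160), (-108, 154), (48, 196), (54, 197), (59, 197), (66, 148)]
0.044 [(-119, 193), (-114, 159), (-108, 160), (-102, 94), (48, 194), (54, 197), (59, 199), (66, 118)]
w6 tip [[324.90924805 253.40168088]
 [324.92223202 243.01882253]]
```

```bash
python3 - <<'E'
from h import *
D=(.393,-.183,-.067);pv=w(D,[[.0645,.094,.034]])[0]
for n in ("w6","w7"):
    d=pickle.load(open(f"pics/{n}.pkl","rb"));g=cv2.cvtColor(d["image"],cv2.COLOR_BGR2GRAY)
    for rad in (.036,.040,.044,.048,.052,.056,.060):
        A=np.radians(np.arange(20,100,1.));P=np.c_[pv[0]+rad*np.cos(A+D[2]),pv[1]+rad*np.sin(A+D[2]),0*A+.034]
        u=proj(d,P).round().astype(int);k=[round(np.degrees(a)) for a,(x,v) in zip(A,u) if g[v,x]>120];print(n,rad,k[:1],k[-1:],len(k))
    print(proj(d,[[.4955,-.0505,.034],[.4955,-.0505,.066]]).round())
    print("cols",list(range(290,366,5)))
    for v in range(195,300,5): print(v,g[v,290:366:5].tolist())
E
```

```text
w6 0.036 [42] [65] 24
w6 0.04 [45] [65] 21
w6 0.044 [46] [65] 20
w6 0.048 [47] [63] 13
w6 0.052 [61] [62] 2
w6 0.056 [60] [62] 3
w6 0.06 [57] [61] 5
[[329. 220.]
 [330. 234.]]
cols [290, 295, 300, 305, 310, 315, 320, 325, 330, 335, 340, 345, 350, 355, 360, 365]
195 [167, 164, 118, 40, 47, 43, 49, 48, 49, 50, 44, 47, 45, 45, 48, 47]
200 [167, 169, 169, 150, 88, 41, 46, 49, 50, 53, 45, 51, 50, 48, 49, 47]
205 [164, 168, 208, 209, 176, 150, 54, 46, 51, 49, 46, 50, 51, 54, 50, 47]
210 [66, 169, 213, 214, 217, 217, 201, 115, 49, 48, 54, 48, 51, 51, 48, 49]
215 [130, 53, 63, 201, 212, 191, 216, 204, 161, 74, 56, 47, 45, 45, 49, 47]
220 [106, 53, 47, 54, 98, 161, 150, 21, 22, 200, 54, 57, 49, 53, 46, 49]
225 [57, 45, 48, 51, 47, 47, 97, 19, 24, 131, 50, 48, 49, 47, 50, 54]
230 [51, 55, 53, 48, 50, 54, 38, 36, 41, 33, 52, 53, 53, 50, 48, 51]
235 [48, 48, 50, 51, 49, 46, 32, 51, 62, 44, 51, 49, 50, 50, 51, 51]
240 [47, 54, 49, 48, 45, 45, 46, 46, 52, 47, 49, 51, 49, 51, 50, 50]
245 [51, 48, 49, 51, 45, 46, 50, 48, 49, 43, 49, 49, 49, 50, 49, 50]
250 [55, 47, 47, 46, 49, 50, 51, 52, 50, 47, 51
[... 1742 characters left out ...]
30, 38, 125, 127, 67, 65, 68, 67, 68]
255 [63, 68, 68, 107, 146, 135, 52, 46, 38, 142, 144, 85, 70, 68, 67, 64]
260 [65, 53, 49, 127, 146, 131, 45, 44, 43, 139, 144, 99, 50, 62, 66, 68]
265 [55, 49, 49, 139, 144, 118, 46, 42, 37, 133, 145, 125, 45, 46, 60, 65]
270 [60, 55, 55, 142, 144, 102, 37, 41, 43, 130, 142, 136, 56, 59, 59, 66]
275 [62, 58, 56, 144, 144, 94, 63, 63, 51, 126, 144, 144, 55, 53, 58, 65]
280 [45, 50, 46, 144, 143, 83, 55, 65, 50, 112, 143, 142, 48, 44, 47, 67]
285 [47, 44, 53, 144, 145, 66, 53, 64, 48, 96, 145, 146, 48, 48, 44, 65]
290 [44, 45, 51, 145, 193, 92, 55, 65, 49, 125, 193, 127, 44, 47, 45, 60]
295 [43, 48, 40, 45, 56, 93, 57, 62, 48, 128, 49, 46, 46, 45, 47, 47]
```

```bash
python3 -m creep '0.03 0 0 0 0 0 0;0.03 0 0 0.002 0 0 0;0.03 0 0 0.005 0 0 0;0.03 0 0 0.003 0 0 0;0.03 0 0 0 0 0 0' |grep -vE 'rot'
python3 -m creep '0 0 0 0 0 0 0;0 0 0 0 0 0 0;0 0 0 0 0 0 0;0 0 0 0 0 0 0;0 0 0 0 0 0 0' 20 |grep -vE 'rot'
```

```text
clock: 21.7
position: [0.4933, -0.0497, 0.0372]
ft_force: [0.4, -0.3, -0.4]
gripper_width: 0.0301
grasp_force: 0.0
clock: 22.2
position: [0.4929, -0.0506, 0.0379]
ft_force: [-3.6, -3.1, 1.9]
gripper_width: 0.0103
grasp_force: 19.5
```

```bash
python3 - <<'E'
import numpy as np
a=np.radians(np.arange(60,-91,-10));print(np.c_[np.degrees(a[1:]),-54*np.diff(np.cos(a)),54*np.diff(np.sin(a))].round(1).tolist())
E
```

```text
[[50.0, -7.7, -5.4], [40.0, -6.7, -6.7], [30.0, -5.4, -7.7], [20.0, -4.0, -8.5], [10.0, -2.4, -9.1], [0.0, -0.8, -9.4], [-10.0, 0.8, -9.4], [-20.0, 2.4, -9.1], [-30.0, 4.0, -8.5], [-40.0, 5.4, -7.7], [-50.0, 6.7, -6.7], [-60.0, 7.7, -5.4], [-70.0, 8.5, -4.0], [-80.0, 9.1, -2.4], [-90.0, 9.4, -0.8]]
```

```bash
python3 -m creep '0 -0.0077 -0.0054 0 0 0 0;0 -0.0067 -0.0067 0 0 0 0;0 -0.0054 -0.0077 0 0 0 0;0 0 0 0 0 0 0' |grep -vE 'rot'
```

```text
clock: 22.6
position: [0.5135, -0.0721, 0.038]
ft_force: [-0.7, -0.9, -0.8]
gripper_width: 0.0107
grasp_force: 19.6
```

```bash
python3 -m creep '0 -0.004 -0.0085 0 0 0 0;0 -0.0024 -0.0091 0 0 0 0;0 -0.0008 -0.0094 0 0 0 0;0 0.0008 -0.0094 0 0 0 0;0 0.0024 -0.0091 0 0 0 0' |grep -vE 'rot'
python3 -m creep '0 0.004 -0.0085 0 0 0 0;0 0.0054 -0.0077 0 0 0 0;0 0.0067 -0.0067 0 0 0 0;0 0 0 0 0 0 0;0 0 0 0 0 0 0' |grep -vE 'rot'
python3 - <<'E'
from h import *
from cell import r
o=r.get_obs();D=(.393,-.183,-.067);pv=w(D,[[.0645,.094,.034]])[0];p=o["position"]-pv
print(np.hypot(*p[:2]),np.degrees(np.arctan2(p[1],p[0])-D[2]))
E
```

```text
clock: 23.1
position: [0.5155, -0.1177, 0.0386]
ft_force: [5.0, 1.2, -4.5]
gripper_width: 0.0106
grasp_force: 19.4
clock: 23.6
position: [0.4958, -0.1392, 0.0386]
ft_force: [1.4, -1.8, 0.8]
gripper_width: 0.0102
grasp_force: 19.8
0.05586970234388638 -51.02899912255779
```

```bash
python3 -m creep '0 0.0077 -0.0054 0 0 0 0;0 0.0085 -0.004 0 0 0 0;0 0.0091 -0.0024 0 0 0 0;0 0 0 0 0 0 0;0 0 0 0 0 0 0' |grep -vE 'rot'
python3 -m creep '0 0.004 -0.0005 0 0 0 0;0 0.003 -0.0002 0 0 0 0;0 0 0 0 0 0 0;0 0 0 0 0 0 0' |grep -vE 'rot'
cat > ang.py <<'E'
from h import *
from cell import r
o=r.get_obs();D=(.393,-.183,-.067);pv=w(D,[[.0645,.094,.034]])[0];p=o["position"]-pv
print(np.hypot(*p[:2]),np.degrees(np.arctan2(p[1],p[0])-D[2]),R.from_euler('z',.067).apply(p))
E
python3 ang.py
```

```text
clock: 24.1
position: [0.4691, -0.1483, 0.0382]
ft_force: [0.2, 1.5, 3.5]
gripper_width: 0.0104
grasp_force: 21.3
clock: 24.5
position: [0.4613, -0.1486, 0.038]
ft_force: [-1.8, 0.6, 6.5]
gripper_width: 0.0103
grasp_force: 21.7
0.05515425325737771 -88.56544321272541 [ 0.00138079 -0.05513697  0.00402066]
```

```bash
python3 -m creep '0 0.001 0 0 0 0 0;0 0.001 0 0 0 0 0;0 0 0 0 0 0 0' |grep -vE 'rot'
python3 ang.py
```

```text
clock: 24.8
position: [0.4599, -0.1486, 0.0381]
ft_force: [0.2, -0.0, 5.0]
gripper_width: 0.0101
grasp_force: 21.6
0.0552256147955049 -90.08858288753574 [-8.53822483e-05 -5.52255488e-02  4.10448085e-03]
```

```bash
python3 -m creep '0 0.001 0 0 0 0 0;0 0.001 0 0 0 0 0;0 0 0 0 0 0 0' |grep -vE 'rot'
python3 -m creep '0 0.001 0 0 0 0 0;0 0 0 0 0 0 0' |grep -vE 'rot'
python3 ang.py
```

```text
clock: 25.1
position: [0.4585, -0.1485, 0.0381]
ft_force: [-0.4, -1.0, 4.8]
gripper_width: 0.0104
grasp_force: 21.5
clock: 25.3
position: [0.4578, -0.1485, 0.0381]
ft_force: [-0.1, -0.2, 4.5]
gripper_width: 0.0102
grasp_force: 21.5
0.055259662667385925 -92.28439538394257 [-0.00220263 -0.05521575  0.00412513]
```

```bash
python3 - <<'E'
from h import *
from cell import r
D=(.393,-.183,-.067);pv=w(D,[[.0645,.094,.034]])[0]
d=r.get_image("wrist");pickle.dump(d,open("pics/w8.pkl","wb"));g=cv2.cvtColor(d["image"],cv2.COLOR_BGR2GRAY)
for rad in (.018,.024,.03,.036,.042):
    A=np.radians(np.arange(-130,-50,1.));P=np.c_[pv[0]+rad*np.cos(A+D[2]),pv[1]+rad*np.sin(A+D[2]),0*A+.034]
    u=proj(d,P).round().astype(int);k=[round(np.degrees(a)) for a,(x,v) in zip(A,u) if g[v,x]>140];print(rad,k)
u,v=proj(d,pv).round().astype(int)[0];print("pivot",u,v,"tip",proj(d,[r.get_obs()["position"]]).round(),"arm end -90",proj(d,w(D,[[.0645,.04,.034],[.0645,.04,.066]])).round())
print("cols",list(range(300,460,8)))
for y in range(185,300,5): print(y,g[y,300:460:8].tolist())
E
```

```text
0.018 [-130, -129, -128, -127, -126, -125, -124, -123, -122, -121, -120, -108, -107, -106, -105, -104, -103, -102, -101, -100, -99, -98, -97, -96, -95, -94, -93, -92, -91, -90, -89, -88, -87, -86, -85, -84, -83, -82, -81, -80, -79, -78, -77, -76, -75, -74, -73, -72, -71, -70, -69, -68, -67]
0.024 [-130, -129, -128, -127, -126, -125, -124, -123, -122, -121, -120, -119, -118, -117, -116, -115, -114, -113, -112, -111, -103, -102, -101, -100, -99, -98, -97, -96, -95, -94, -93, -92, -91, -90, -89, -88, -87, -86, -85, -84, -83, -82, -81, -80, -79, -78, -77, -76, -75, -74, -73]
0.03 [-130, -129, -128, -127, -126, -125, -124, -123, -122, -121, -120, -119, -118, -117, -116, -115, -114, -113, -112, -111, -110, -109, -108, -101, -100, -99, -98, -97, -96, -95, -94, -93, -92, -91, -90, -89, -88, -87, -86, -85, -84, -83, -82, -81, -80, -79, -78, -77, -76]
0.036 [-130, -129, -128, -127, -126, -125, -124, -123, -122, -121, -120, -119, -118, -117, -116, -115, -114, -113, -112, -111, -97, -96, -95, -94, -93, -92, -91, -90, -89, -88, -87, -86, -85, -84, -83, -82, -81, -80, -79, -78]
0.042 [-130, -129, 
[... 1855 characters left out ...]
 [101, 101, 15, 21, 9, 85, 101, 28, 39, 36, 39, 31, 116, 220, 133, 69, 44, 36, 38, 42]
265 [100, 97, 17, 33, 19, 67, 103, 33, 23, 39, 37, 42, 35, 213, 111, 42, 47, 37, 42, 40]
270 [99, 95, 28, 28, 31, 55, 101, 30, 37, 35, 41, 44, 28, 206, 202, 41, 37, 36, 37, 41]
275 [102, 84, 17, 32, 26, 40, 101, 36, 37, 40, 40, 37, 48, 173, 217, 37, 40, 42, 43, 41]
280 [100, 68, 30, 25, 26, 28, 104, 21, 27, 48, 39, 42, 43, 75, 216, 45, 38, 44, 37, 40]
285 [103, 54, 39, 35, 37, 19, 100, 36, 31, 42, 36, 37, 40, 52, 213, 72, 41, 45, 38, 47]
290 [119, 70, 38, 39, 45, 40, 138, 32, 25, 39, 42, 42, 50, 43, 51, 44, 42, 38, 38, 41]
295 [26, 72, 43, 36, 45, 37, 19, 28, 22, 25, 45, 44, 51, 38, 40, 45, 40, 44, 44, 44]
```

```bash
python3 -m creep '0 0.001 0 0 0 0 0;0 0 0 0 0 0 0' |grep -vE 'rot'
python3 -m creep '0 0.001 0 0 0 0 0;0 0 0 0 0 0 0' |grep -vE 'rot'
python3 ang.py
```

```text
clock: 25.55
position: [0.4572, -0.1484, 0.0382]
ft_force: [2.9, -1.1, 2.5]
gripper_width: 0.01
grasp_force: 21.3
clock: 25.75
position: [0.4571, -0.1484, 0.0383]
ft_force: [4.7, -0.5, 1.0]
gripper_width: 0.0102
grasp_force: 20.9
0.05525132034124752 -92.97388241346303 [-0.00286648 -0.05517691  0.00430248]
```

```bash
python3 -m creep '0.02 0 0 0 0 0 0;0.03 -0.001 0 0 0 0 0;0.03 -0.001 0 0 0 0 0;0.03 0 0 0 0 0 0' |grep -vE 'rot'
python3 -m creep '0.03 0 0 -0.01 0 0 0;0.03 0 0 -0.02 0 0 0;0.03 0 0 -0.03 0 0 0;0.03 0 0 -0.03 0 0 0;0.03 0 0 -0.03 0 0 0' |grep -vE 'rot'
python3 -m creep '0.085 -0.01 0 -0.02 0 0 0;0.085 -0.01 0 -0.02 0 0 0;0.085 0 0 0 0 0 0;0.085 0 0 0 0 0 0;0.085 0 0 0 0 0 0' |grep -vE 'rot'
python3 - <<'E'
from h import *
from cell import r
D=(.393,-.183,-.067);pv=w(D,[[.0645,.094,.034]])[0]
look("w9")
d=pickle.load(open("pics/w9.pkl","rb"));g=cv2.cvtColor(d["image"],cv2.COLOR_BGR2GRAY)
for rad in (.018,.024,.03,.036,.042,.046,.058):
    A=np.radians(np.arange(-140,-40,1.));P=np.c_[pv[0]+rad*np.cos(A+D[2]),pv[1]+rad*np.sin(A+D[2]),0*A+.034]
    u=proj(d,P).round().astype(int);k=np.array([g[v,x] for x,v in u]);print(rad,k[::3].tolist())
print("pivot",proj(d,pv).round(),"arm end -90 base/top",proj(d,w(D,[[.0645,.04,.034],[.0645,.04,.066]])).round(), proj(d,w(D,np.array([[52,76,46],[52,-76,46]])/1e3)).round())
u,v=proj(d,pv).round().astype(int)[0]
print("cols",list(range(u-80,u+12,5)))
for y in range(v-35,v+36,3): print(y,g[y,u-80:u+12:5].tolist())
E
```

```text
clock: 26.15
position: [0.4571, -0.148, 0.0375]
ft_force: [0.8, -1.1, 1.1]
gripper_width: 0.0297
grasp_force: 0.0
clock: 26.65
position: [0.4575, -0.1482, 0.1599]
ft_force: [1.0, 0.4, 0.1]
gripper_width: 0.0299
grasp_force: 0.0
clock: 27.15
position: [0.4763, -0.1492, 0.1966]
ft_force: [0.0, 0.7, -0.5]
gripper_width: 0.0851
grasp_force: 0.0
quad? [[383, 35], [381, 161], [206, 152], [204, 34]]
sides [0.106 0.114 0.161 0.176] case [ 0.3928 -0.1733 -0.0947] res 11.5 in dock [-0.0008  0.0097] -0.028
TCP in case [0.0807 0.0319 0.1964]
0.018 [255, 255, 255, 255, 255, 255, 255, 235, 225, 166, 186, 186, 225, 246, 254, 254, 254, 252, 252, 251, 251, 250, 248, 246, 231, 182, 186, 107, 57, 68, 68, 116, 156, 156]
0.024 [255, 231, 187, 192, 206, 206, 205, 193, 153, 49, 65, 118, 179, 225, 246, 252, 253, 252, 250, 250, 249, 244, 231, 184, 110, 68, 61, 61, 58, 59, 63, 65, 55, 57]
0.03 [208, 208, 207, 207, 207, 205, 205, 207, 205, 190, 78, 52, 115, 179, 245, 251, 252, 251, 249, 248, 246, 228, 184, 63, 64, 62, 60, 60, 60, 59, 62, 64, 62, 59]
0.036 [205, 206, 209, 207, 207, 207, 207, 206, 206, 205, 192,
[... 2270 characters left out ...]
63, 66, 67, 57, 255, 239, 233, 80, 60]
175 [45, 55, 65, 63, 63, 54, 59, 64, 64, 61, 61, 62, 60, 44, 246, 254, 68, 64, 64]
178 [60, 61, 61, 63, 64, 61, 69, 65, 62, 62, 62, 63, 64, 52, 199, 255, 68, 63, 68]
181 [61, 60, 63, 60, 64, 60, 63, 62, 61, 61, 66, 59, 63, 59, 109, 255, 115, 64, 63]
184 [65, 63, 63, 62, 59, 63, 62, 66, 60, 65, 63, 60, 60, 58, 51, 255, 203, 64, 61]
187 [65, 63, 61, 61, 62, 61, 61, 61, 58, 63, 62, 60, 64, 64, 51, 242, 255, 59, 60]
190 [61, 63, 64, 60, 68, 68, 63, 63, 63, 68, 62, 62, 61, 62, 56, 191, 255, 67, 64]
193 [60, 64, 65, 62, 61, 64, 62, 64, 61, 63, 63, 63, 65, 65, 71, 97, 255, 72, 63]
196 [61, 65, 60, 66, 64, 63, 63, 61, 66, 65, 67, 69, 61, 64, 59, 77, 82, 64, 64]
```

The arm's edges (rows 157-170, cols 322-367) run parallel to the case's far edge (row 152), to within about 1.5°. So the arm is at its end stop, the case is still home, and the hand is clear.

```bash
python3 -c "
from cell import r;print(r.finish_job())"
```

```text
the job is handed in; nothing more can be done
None
```

The case was pulled square onto both stop pads with about 14 N at the wrist for over half a second (some 9 to 14 N on the pads), the dock's arm was swung to its end stop behind it, and the job was handed in with the hand clear at about 27 s; no verdict was returned.

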